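# Lock the strainer cup into the rinse-line filter head

## Robot

A 6-joint arm with a two-finger parallel gripper is mounted at the origin on the work surface. World frame = base frame: x ahead of the robot, y to its left, z up, the work surface at z = 0. Lengths are in m, angles in rad, forces in N, time in s.
With the tool pointing down it reaches from about 0.425 to 0.95 m from the base axis. Payload 3.5 kg.
Tool frame: the origin (TCP) lies midway between the tips of the shut fingers; the grasp point (between the pads) lies ctrl.hold_point_z behind it (ctrl.hold_point_z is the distance from the TCP to the grasp point, in m); z points along the fingers, x is the direction in which the jaws open and shut, and the axes are right-handed (so a half turn about z gives the same grasp; the last joint's range is limited). The gripper opens to 85 mm and grips with 20 to 120 N. Pads are 22 mm wide; open, the fingers measure 114 mm over their backs; the gripper's body (76 mm by 85 mm) begins 54 mm behind the grasp point. The pads swing forward as they close: fully open they stand 13 mm farther back than shut.
Start: joints at [1.052, 0.286, 1.577, -0, 1.279, -0.15], TCP at [0.243, 0.63, 0.231] pointing down, gripper open.
Joint ranges: [-2.77, 2.77], [-0.9, 2.22], [0.21, 2.48], [-1.53, 4.67], [0.24, 2.81], [-2.84, 2.84]. Speed limits (rad/s): [2.79, 2.79, 3.14, 3.14, 3.14, 3.14].

## Interface

Orientations are given as a unit quaternion [x, y, z, w].
In Python, from plant import ctrl gives the robot as it stands.
- The arm moves only by the tool step_arm, never from a script. Its arguments are lists of equal length, an entry for each row: "gripper": the gripper's target within -1 to 1 (shut at 1, half-way at 0, fully open at -1); "linear": the shift along the tool's x, y, z in m, a list of three; "delta_rot": the turn, a rotation vector about the tool's x, y, z in degrees, a list of three. A call has 1 to 20 rows; each row is the pose to reach, as a shift and turn from the pose commanded when the call began, along the tool's axes at that moment; what a row does not reach only later rows make up. A row lasts 1/8 s, in which the tool goes at most 62.5 mm and 10.7 degrees, less where a joint would pass 70% of its speed; a pose out of reach is approached as far as the arm can. A call with a gripper value outside its range is refused whole. The fingers move at their own pace and stop on an object; "grip_force" is the grip in N (left out, the last holds). Time passes only in rows, so rows that repeat a pose let the fingers close. It gives the time, the measured TCP pose, the force and the opening at its end, in the units of the state.
- ctrl.get_state(): the state, without advancing time (a new reading comes with each control period).
- ctrl.read_camera(name): name is "side" or "top" or "wrist"; returns a dict with "frame" (480x640x3 uint8, red, green, blue), "fx", "fy", "cx", "cy" (pixels), "view" (4x4, takes a point from world to camera coordinates). Camera axes: x right, y down, z forward; pixel columns grow to the right and rows downward; lengths in m; the calibration is good to about 2 mm. The wrist camera is an equidistant fisheye: a pixel r from the principal point sees the ray r / f radians off the axis. A picture is of the moment at which its call begins. There is no depth.
- ctrl.sign_off(): hands the job in, once; it reports no verdict.
The state is a dict: "time": time; "qpos": joint angles; "dq": joint speeds; "joint_efforts": joint torques, N m; "eef_pos": TCP position; "tcp_rot": TCP orientation; "contact_force": force on the tool from outside, world axes, zero at the start; "wrist_torque": the same for the moment, N m; "opening": opening from 0.0 (shut) to 1.0 (fully open).
Only numpy, scipy, OpenCV 4.12 (cv2) and the standard library are available. Lean on these libraries where they do the work, as an engineer would, in place of code of your own. Each camera call takes 0.05 s, during which the arm holds its last target. There are 200 camera calls.

## Task

The rinse-line strainer cup has been washed and stands on the drying mat: take it by its handle's upright grip, push it up into the collar under the filter stand's head and turn it home until its lugs drop in and lock, so that it hangs there on its own, level, with the handle pointing out to the front (away from the post). Feel your way: press up only as hard as the soft spring-backed seal inside needs, do not force the lugs, and leave the other things on the table where they are.

Things in the scene. Friction and masses are not known exactly. Their poses are not given: they have to be found in the camera images.
- cup: Steel strainer cup, black side handle, 0.2 to 0.45 kg, upright on a 4 mm grey mat. Round bowl 62 mm diameter, 60 mm tall, flat closed top. Origin: centre of its underside; z up; handle along its -x: a flat bar (16 mm wide, 12 to 24 mm above the underside) out to the upright grip block (see cup_grip).
- cup_grip (a point): Point in the upright grip block at the handle's end, 125 mm from the bowl's axis along the cup's -x, 48 mm above the underside; axes as the cup's. The block spans 34 mm along x, 28 mm along y, and 12 to 64 mm above the underside; above the bar (24 mm) all four sides are free to pinch. Grip hard (80 N or more): the load sits 125 mm away.
- cup_lug (a point): Underside of the lug that is over the handle, 34 mm from the bowl's axis along -x, 46 mm above the cup's underside. Three equal lugs at 120 degrees round the bowl, each 10 mm wide, 6 mm tall, reaching to radius 37.5 mm; each may be loaded with up to 60 N. Against the stop, each newton pushed sideways at the grip block loads a lug with up to 4 N.
- cup_rim (a point): Centre of the cup's flat top face, 60 mm above its underside.
- stand: Fixed filter stand, 240 mm tall. Origin: on the table under the head's vertical axis; z up; +x points to its post (97 to 133 mm off, base plate 70 to 200 mm off), -x is its front. The head, a grey disc 100 mm across, 192 to 226 mm high, overhangs the origin and holds a steel bayonet collar, 90 mm outer diameter, opening downward; free space below.
- mouth (a point): Centre of the collar's lower face, 150 mm up on the head's axis; bore 67 mm; axes as the stand's. Nominal: the collar is clamped by hand and may really sit up to 8 mm higher or lower, turned up to 11 degrees about z and 1 mm off sideways from what mouth, gap and pocket tell. Seat by feel.
- gap (a point): Nominal centre of one of three equal entry gaps (46 degrees wide, 120 degrees apart) in the collar's lower face, the one for the lug over the handle: 34 mm from the axis, 47 degrees clockwise (seen from above) of the stand's front. To enter, the cup's yaw is 47 degrees less than the stand's.
- pocket (a point): Nominal centre of the floor of the pocket for that lug, 156 mm up, at the stand's front, 24 degrees wide. From the gap, turning counter-clockwise seen from above: a wall 12 degrees wide, top 160 mm up, then this pocket, then a solid stop. Raise the lugs above the wall, turn to the stop, let down 4 mm. Locked: cup x along stand x, underside 110 mm up.
- seal (a joint): Height (m) by which the spring-backed flat rubber seal in the collar (52 mm across, facing down, rest face nominally 166.5 mm up) is pushed up; 0 hanging free. The cup's top meets it; it presses back 2.5 N at first, 0.6 N more per mm. Lugs in the pockets: 0.0035 (4.6 N). Lugs pass the walls above 0.0075 (7 N). Crushed beyond 0.0125 (10 N); hard limit 0.015.
- spray: bystander: white bottle with black cap, 66 mm diameter, 190 mm tall; origin under its centre
- tub: bystander: open white plastic tub, 80 mm diameter, 60 mm tall; origin under its centre
- brush: bystander: scrubbing brush lying on the table, along its x
- mug: bystander: white mug 80 mm diameter, 95 mm tall, handle at its +y
- dish: bystander: white plate 130 mm diameter
- spoon: bystander: spoon lying on the table, along its x
- pan: bystander: steel pot 120 mm diameter, 50 mm tall
Not all that is in view belongs to the job. What is shaped like the cup but red is not meant.

How it is judged:
On the way, in this order (a step that is already met when the one before it is completed fails the run):
1. the cup is lifted off the mat (height (world z) of cup above 0.05 m), for 0.1 s.
2. the cup is pushed up in the collar with its lugs above the walls (value of joint seal above 0.0068 m and horizontal distance between cup_rim and mouth below 0.009 m), for 0.1 s.
At the end, for the whole second after the job is handed in: The cup hangs released and at rest in the collar, its lugs down in the pockets: the seal held up by 1.5 to 5.6 mm, the cup's top within 8 mm of the head's axis, level within 0.1 rad, handle to the stand's front within 0.33 rad of the stand's axis (value of joint seal between 0.0015 and 0.0056 m and horizontal distance between cup_rim and mouth below 0.008 m and angle between the x axis of cup and the x axis of stand, either way round below 0.33 rad and x of cup_grip in the frame of stand below -0.09 m and angle between cup's own z axis and vertical below 0.1 rad and linear speed of cup below 0.02 m/s and angular speed of cup below 0.2 rad/s); the robot touches nothing.
It fails at once if the seal is crushed (pushed up more than 12.5 mm, 10 N) (value of joint seal above 0.0125 m).
It fails at once if a lug of the cup is forced against anything with more than 60 N (contact force between any of cup_c0, cup_c1, cup_c2 and anything else above 60 N).
It fails at once if a bystander is moved more than 30 mm (distance of any of spray, tub, brush, mug, dish, spoon, pan from where it was at the start of the episode above 0.03 m).
It also fails if it takes over 70 s, if anything falls off the work surface, if the arm or the gripper's body presses on something with over 40 N, if the wrist force passes 120 N, or if a joint passes its speed limit or range.

## Working session

There is one attempt and no reset: what is moved stays moved. The work goes in short steps, Python scripts to look and compute and a tool call to move; the robot and the scene stay as the last step left them, time stands still between calls to the robot, and variables do not carry over. Pictures are saved under pics/ and viewed, on a budget of 10 in all, crops included, one or two more only if the job needs it, and the job is handed in when it is done.

Besides the shell and the picture viewer there is one more tool, called after ">>>" as name(argument=value, ...) on one line, values as JSON. step_arm: Moves the arm, as the interface text tells. Its arguments: {"type":"object","properties":{"gripper":{"type":"array"},"linear":{"type":"array"},"delta_rot":{"type":"array"},"grip_force":{"type":"number"}},"required":["gripper","linear","delta_rot"]}

```bash
mkdir -p pics; ls
python3 - <<'E'
from plant import ctrl
import cv2,numpy as np
print(ctrl.get_state(), ctrl.hold_point_z)
for n in ("top","side"):
    c=ctrl.read_camera(n); cv2.imwrite(f"pics/{n}0.png",c["frame"][:,:,::-1]); print(n,c["fx"],c["fy"],c["cx"],c["cy"],np.round(c["view"],4).tolist())
E
```

```text
pics
{'time': 0.0, 'qpos': array([ 1.05198920e+00,  2.87185524e-01,  1.57818220e+00, -2.07710099e-05,
        1.27856818e+00, -1.50003429e-01]), 'dq': array([ 0.00087071,  0.00039258,  0.00015874, -0.00073957, -0.00187271,
        0.00057083]), 'joint_efforts': array([ 2.85296874e-04, -4.05986845e+01, -2.92623353e+01, -8.60488785e-05,
        5.80874184e-03,  1.07029376e-05]), 'eef_pos': array([0.24298953, 0.62904767, 0.2299311 ]), 'tcp_rot': array([ 8.24770381e-01,  5.65466574e-01, -1.05014925e-03,  5.19612652e-04]), 'contact_force': array([-0.60188439,  0.76912417,  0.13370347]), 'wrist_torque': array([ 0.04636582,  0.03280506, -0.02324086]), 'opening': 0.9987599209410511} 0.0187
top 478.7097373602692 478.7097373602692 315.3531550755352 231.0129664240366 [[0.0106, -0.9995, -0.0284, 0.0357], [-0.9871, -0.0059, -0.1601, 0.5753], [0.1599, 0.0297, -0.9867, 1.2852], [0.0, 0.0, 0.0, 1.0]]
side 485.87392710839976 485.87392710839976 333.42659175697264 237.4570955646845 [[0.9972, -0.0728, 0.0172, -0.5355], [-0.0356, -0.664, -0.7469, 0.1118], [0.0658, 0.7442, -0.6647, 1.1502], [0.0, 0.0, 0.0, 1.0]]
```

View pics/top0.png

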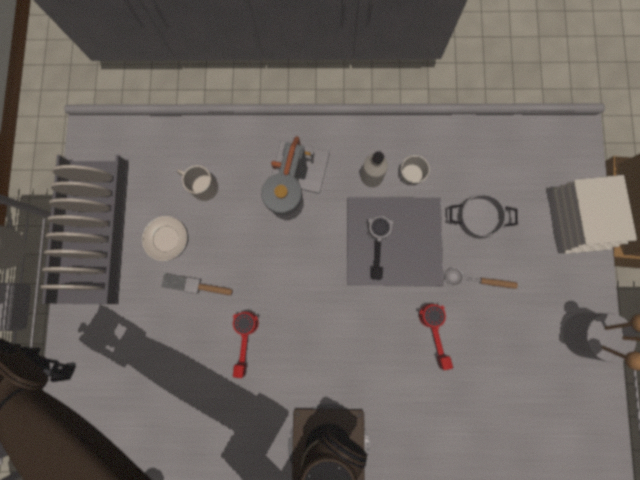

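View pics/side0.png

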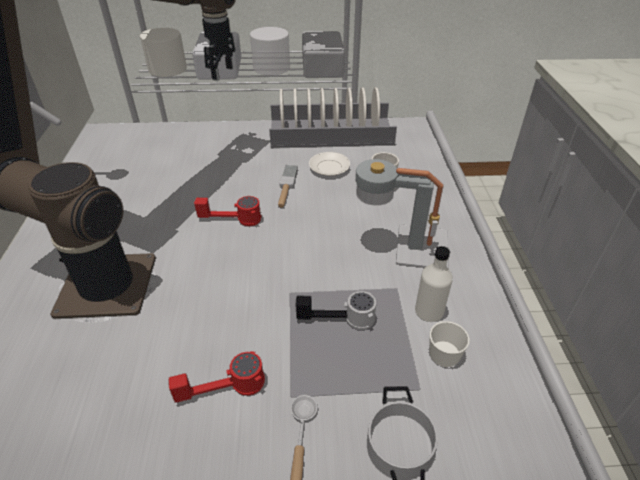

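Top view: cup bowl at (380,227), black grip at (376,271); stand head at (282,193), post towards (292,155), base plate near (313,170). Side view: head at (377,175), cup at (361,308), grip at (304,307).

```bash
cat > h.py <<'E'
import cv2,numpy as np
from plant import ctrl
def ray(c,u,v):
    V=np.array(c["view"]);R=V[:3,:3];o=-R.T@V[:3,3]
    d=R.T@np.array([(u-c["cx"])/c["fx"],(v-c["cy"])/c["fy"],1.]);return o,d
def plane(c,u,v,z):
    o,d=ray(c,u,v);return o+d*(z-o[2])/d[2]
def fish(c,u,v,z):
    V=np.array(c["view"]);R=V[:3,:3];o=-R.T@V[:3,3]
    x,y=(u-c["cx"])/c["fx"],(v-c["cy"])/c["fy"];t=np.hypot(x,y)
    d=R.T@np.array([x/t*np.sin(t),y/t*np.sin(t),np.cos(t)]);return o+d*(z-o[2])/d[2]
def proj(c,p,f=False):
    q=np.array(c["view"])[:3]@np.append(p,1)
    if f:
        r=np.hypot(q[0],q[1]);t=np.arctan2(r,q[2]);return c["cx"]+c["fx"]*t*q[0]/r,c["cy"]+c["fy"]*t*q[1]/r
    return c["cx"]+c["fx"]*q[0]/q[2],c["cy"]+c["fy"]*q[1]/q[2]
E
python3 - <<'E'
from h import *
t=ctrl.read_camera("top");s=ctrl.read_camera("side")
a=t["frame"][120:300,240:440,::-1];b=s["frame"][140:340,280:480,::-1]
m=np.zeros((600,800,3),np.uint8)
m[:360,:400]=cv2.resize(a,(400,360),interpolation=2);m[:400,400:]=cv2.resize(b,(400,400),interpolation=2)
a2=t["frame"][130:220,250:350,::-1];m[370:600,:256]=cv2.resize(a2,(256,230),interpolation=2)
cv2.imwrite("pics/m1.png",m)
# grip black blob in top and side
for n,c,roi in(("top",t,(330,190,440,285)),("side",s,(290,290,345,330))):
    x0,y0,x1,y1=roi;f=c["frame"][y0:y1,x0:x1].astype(int)
    k=(f.max(2)<45).astype(np.uint8);N,_,st,ce=cv2.connectedComponentsWithStats(k)
    for i in range(1,N):
        if st[i,4]>20: print(n,st[i],ce[i]+[x0,y0])
h=cv2.cvtColor(t["frame"],cv2.COLOR_RGB2HSV)
print(h[193,268],h[193,240],h[170,318],h[180,296],h[227,380])
E
```

```text
top [45 52  4 18 49] [376.75510204 250.08163265]
top [41 70 10 18 69] [375.        269.1884058]
side [  6   6  49  24 557] [313.7432675  310.33034111]
[165   5 110] [  8  16 129] [  8  16 131] [30  9 89] [10 12 64]
```

View pics/m1.png

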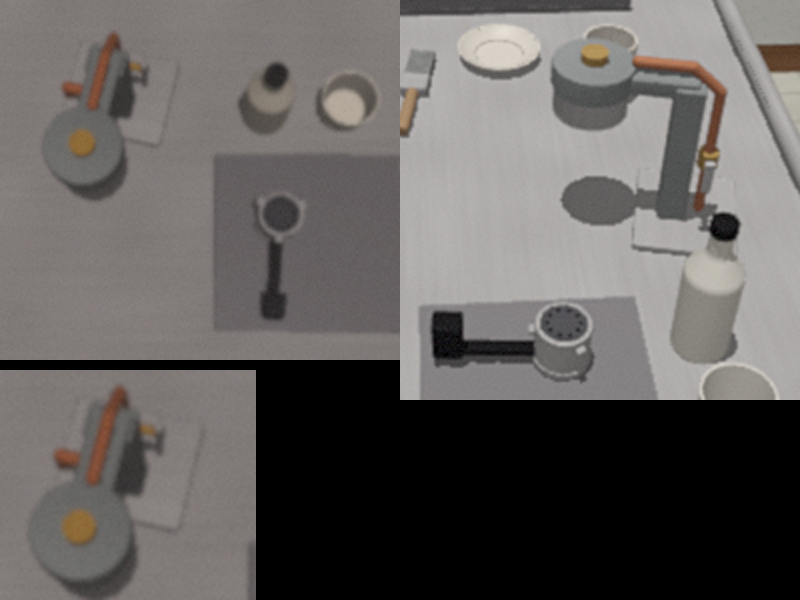

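Mosaic: the knob sits at top-image (281,191). The base plate's right edge runs from (319.5,191) to (329,151.5). Its front edge in the side view runs from (396,264) to (398.5,225). Cup rim at top (380,227).

Run:
```python
from h import *
t=ctrl.read_camera("top");s=ctrl.read_camera("side")
# gold knob
def blob(c,roi,f):
    x0,y0,x1,y1=roi;h=cv2.cvtColor(c["frame"],cv2.COLOR_RGB2HSV)[y0:y1,x0:x1];k=f(h).astype(np.uint8)
    N,_,st,ce=cv2.connectedComponentsWithStats(k);i=1+np.argmax(st[1:,4]);print(st[i],end=' ');return ce[i]+[x0,y0]
g=lambda h:(h[...,0]>12)&(h[...,0]<28)&(h[...,1]>90)
kt=blob(t,(265,175,300,210),g);ks=blob(s,(360,155,395,180),g);print(kt,ks)
def tri(a,b):
    o1,d1=a;o2,d2=b;d1=d1/np.linalg.norm(d1);d2=d2/np.linalg.norm(d2)
    A=np.stack([d1,-d2],1);x=np.linalg.lstsq(A,o2-o1,rcond=None)[0]
    p,q=o1+d1*x[0],o2+d2*x[1];return (p+q)/2,np.linalg.norm(p-q)
print("knob",tri(ray(t,*kt),ray(s,*ks)))
e=[plane(t,319.5,191,.008),plane(t,329.3,151.5,.008),plane(s,396,264,.008),plane(s,398.5,225,.008)]
print(np.round(e,4)); d=e[1]-e[0];print("yaw top edge",np.degrees(np.arctan2(d[1],d[0])));d=e[3]-e[2];print("yaw side edge",np.degrees(np.arctan2(d[1],d[0]))-90)
# head disc: top ellipse in both views by canny-free: saturation/hue map
for c,roi in((t,(255,165,310,220)),(s,(350,155,402,202))):
    x0,y0,x1,y1=roi;f=cv2.cvtColor(c["frame"],cv2.COLOR_RGB2LAB)[y0:y1,x0:x1].astype(int);print(f[::8,::8,1].tolist())
# cup
k=t["frame"][190:290,330:440].astype(int);
kk=((k.max(2)<75)).astype(np.uint8);N,_,st,ce=cv2.connectedComponentsWithStats(kk)
for i in range(1,N):
    if st[i,4]>40: print('top dark',st[i]+[330,190,0,0,0],ce[i]+[330,190])
print("rim",plane(t,380.3,226.8,.064),"side rim",plane(s,361,302,.064), "grip top",plane(t,376.5,268,.068))
```

```text
[  9  10  13  13 133] [ 11   7  13  11 122] [280.45112782 191.        ] [376.87704918 167.20491803]
knob (array([0.64326842, 0.12098462, 0.23015714]), np.float64(0.00025103380018752405))
[[0.6991 0.0309 0.008 ]
 [0.8185 0.0031 0.008 ]
 [0.6945 0.0228 0.008 ]
 [0.7267 0.1714 0.008 ]]
yaw top edge -13.073369902925942
yaw side edge -12.230644609112346
[[130, 130, 133, 145, 148, 127, 128], [130, 129, 130, 128, 142, 129, 129], [129, 130, 128, 127, 128, 128, 130], [129, 128, 128, 137, 130, 128, 129], [130, 129, 127, 134, 129, 128, 129], [130, 130, 129, 128, 128, 128, 130], [130, 131, 131, 129, 130, 129, 130]]
[[129, 128, 128, 129, 129, 129, 129], [129, 129, 127, 132, 131, 127, 130], [129, 126, 127, 132, 131, 126, 146], [129, 127, 127, 127, 127, 127, 127], [129, 128, 128, 127, 128, 125, 129], [129, 130, 130, 129, 128, 129, 129]]
top dark [372 219  17  16 212] [380.07075472 226.58490566]
top dark [370 238  13  42 342] [376.28362573 262.29824561]
rim [ 0.58498079 -0.13788989  0.064     ] side rim [ 0.58462591 -0.14297371  0.064     ] grip top [ 0.47160506 -0.12601331  0.068     ]
```

```bash
cat >> h.py <<'E'
from scipy.spatial.transform import Rotation as Ro
def go(p,yaw,p0=None,R0=None):
    s=ctrl.get_state()
    p0=s["eef_pos"] if p0 is None else p0;R0=Ro.from_quat(s["tcp_rot"]) if R0 is None else R0
    a=np.radians(yaw);x=np.array([np.cos(a),np.sin(a),0]);z=np.array([0,0,-1.])
    Rt=Ro.from_matrix(np.stack([x,np.cross(z,x),z],1))
    l=R0.inv().apply(np.array(p)-p0);r=(R0.inv()*Rt).as_rotvec(degrees=True)
    print("lin",np.round(l,4).tolist(),"rot",np.round(r,2).tolist())
E
python3 - <<'E'
from h import *
go([.43,.30,.25],30);go([.47,.15,.25],10);go([.461,-.126,.17],-6)
E
```

```text
lin [-0.2399, 0.293, -0.019] rot [0.01, 0.05, 38.87]
lin [-0.3654, 0.3844, -0.0189] rot [0.02, 0.05, 58.87]
lin [-0.626, 0.4755, 0.0613] rot [0.02, 0.05, 74.87]
```

>>> step_arm(gripper=[-1, -1, -1, -1, -1, -1, -1, -1, -1, -1, -1, -1, -1, -1, -1, -1, -1, -1, -1], linear=[[-0.04, 0.049, -0.003], [-0.08, 0.098, -0.006], [-0.12, 0.147, -0.01], [-0.16, 0.195, -0.013], [-0.2, 0.244, -0.016], [-0.24, 0.293, -0.019], [-0.282, 0.323, -0.019], [-0.324, 0.354, -0.019], [-0.365, 0.384, -0.019], [-0.409, 0.399, -0.01], [-0.452, 0.414, 0.0], [-0.496, 0.429, 0.015], [-0.54, 0.445, 0.03], [-0.583, 0.46, 0.045], [-0.626, 0.4755, 0.061], [-0.626, 0.4755, 0.061], [-0.626, 0.4755, 0.061], [-0.626, 0.4755, 0.061], [-0.626, 0.4755, 0.061]], delta_rot=[[0, 0, 6], [0, 0, 12], [0, 0, 19], [0, 0, 26], [0, 0, 32], [0, 0, 39], [0, 0, 45], [0, 0, 52], [0, 0, 59], [0, 0, 62], [0, 0, 65], [0, 0, 68], [0, 0, 70], [0, 0, 72], [0, 0, 75], [0, 0, 75], [0, 0, 75], [0, 0, 75], [0, 0, 75]], grip_force=120)

```text
time: 2.68
eef_pos: [0.4615, -0.1248, 0.1708]
tcp_rot: [0.999, -0.053, 0.0, 0.0]
contact_force: [-0.3, -0.2, 0.6]
opening: 1.003
```

Run:
```python
from h import *
s=ctrl.get_state();print(s["time"],s["eef_pos"],s["tcp_rot"],s["qpos"])
c=ctrl.read_camera("wrist");print(c["fx"],c["cx"],c["cy"],np.round(c["view"],3).tolist())
t=ctrl.read_camera("top")
b=t["frame"][200:290,320:420,::-1]
m=np.zeros((600,640,3),np.uint8);m[:480]=c["frame"][:,:,::-1];cv2.imwrite("pics/w1.png",m[:480])
```

```text
2.675 [ 0.4615014  -0.12478568  0.17084857] [ 9.98619535e-01 -5.25241254e-02  4.58461908e-04  1.73316483e-04] [-4.76762966e-01 -9.69125051e-02  2.10493117e+00  6.79196539e-05
  1.13259567e+00 -3.71695131e-01]
371.64829954431775 315.2130653778841 243.2114064546983 [[0.994, -0.105, 0.002, -0.473], [-0.102, -0.955, 0.28, -0.091], [-0.027, -0.279, -0.96, 0.298], [0.0, 0.0, 0.0, 1.0]]
```

View pics/w1.png

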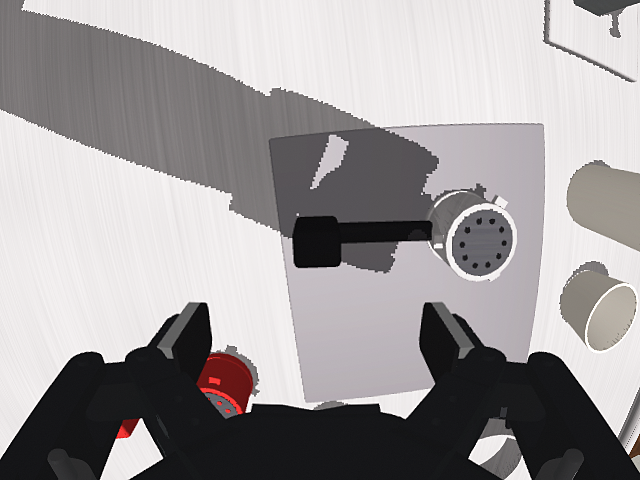

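Wrist view: grip block about (294–341, 216–268), rim circle centred near (481,242), jaws aligned with the handle.

Run:
```python
from h import *
c=ctrl.read_camera("wrist");f=c["frame"];V=np.array(c["view"]);print("cam",-V[:3,:3].T@V[:3,3])
k=(f.max(2)<40).astype(np.uint8);k[:200]=0;k[290:]=0;k[:,:285]=0;k[:,346:]=0
xs=np.where(k.sum(0)>25)[0];k2=k.copy();k2[:,xs.max()+1:]=0
cn=max(cv2.findContours(k2,0,1)[0],key=cv2.contourArea);print("block",cv2.minAreaRect(cn),cv2.boundingRect(cn),xs.min(),xs.max())
# rim: dark perforated plate + ring
r=f[190:295,435:530].astype(int)
w=(r.min(2)>235).astype(np.uint8);N,l,st,ce=cv2.connectedComponentsWithStats(w)
for i in range(1,N):
    if st[i,4]>30: print(st[i]+[435,190,0,0,0])
d=((r.max(2)<150)).astype(np.uint8)
cn=sorted(cv2.findContours(d,0,1)[0],key=cv2.contourArea)[-2:]
for q in cn: print(cv2.contourArea(q),cv2.fitEllipse(q))
rim=fish(c,481,242,.064);print("rim",rim)
for x in(449,513): print(fish(c,x,242,.064))
for y in(205,279): print(fish(c,481,y,.064))
for p in[(294,216),(341,216),(294,268),(341,268)]: print(fish(c,*p,.068))
```

```text
cam [ 0.46908321 -0.05390206  0.31298329]
block ((316.0, 241.5), (51.0, 48.0), 90.0) (292, 216, 49, 52) 294 340
[435 192  21  15  32]
[ 447  196   70   85 1043]
1404.5 ((37.383296966552734, 42.18165969848633), (72.08419036865234, 91.20878601074219), 148.5091552734375)
3025.5 ((47.17218780517578, 51.963104248046875), (57.34394836425781, 67.38475799560547), 27.263429641723633)
rim [ 0.58537404 -0.138445    0.064     ]
[ 0.55908325 -0.13565687  0.064     ]
[ 0.6139406  -0.14146949  0.064     ]
[ 0.58506617 -0.11020449  0.064     ]
[ 0.58663278 -0.16858575  0.064     ]
[ 0.44984968 -0.10450925  0.068     ]
[ 0.48136872 -0.10786507  0.068     ]
[ 0.44532396 -0.14147405  0.068     ]
[ 0.478146   -0.14499931  0.068     ]
```

Run:
```python
from h import *
go([.462,-.128,.031],-5.5)
```

```text
lin [0.0009, 0.0027, 0.1396] rot [0.01, -0.03, -0.56]
```

>>> step_arm(gripper=[-1, -1, -1, -1, -1, -1, 1, 1, 1, 1, 1, 1, 1, 1], linear=[[0.001, 0.002, 0.045], [0.001, 0.002, 0.09], [0.001, 0.002, 0.12], [0.001, 0.002, 0.14], [0.001, 0.002, 0.14], [0.001, 0.002, 0.14], [0.001, 0.002, 0.14], [0.001, 0.002, 0.14], [0.001, 0.002, 0.14], [0.001, 0.002, 0.14], [0.001, 0.002, 0.14], [0.001, 0.002, 0.14], [0.001, 0.002, 0.14], [0.001, 0.002, 0.14]], delta_rot=[[0, 0, -0.5], [0, 0, -0.5], [0, 0, -0.5], [0, 0, -0.5], [0, 0, -0.5], [0, 0, -0.5], [0, 0, -0.5], [0, 0, -0.5], [0, 0, -0.5], [0, 0, -0.5], [0, 0, -0.5], [0, 0, -0.5], [0, 0, -0.5], [0, 0, -0.5]], grip_force=120)

```text
time: 4.58
eef_pos: [0.4623, -0.1278, 0.0311]
tcp_rot: [0.999, -0.049, 0.0, 0.0]
contact_force: [-2.7, 2.7, 6.2]
opening: 0.382
```

>>> step_arm(gripper=[1, 1, 1, 1, 1, 1, 1, 1, 1], linear=[[0, 0, -0.005], [0, 0, -0.015], [0, 0, -0.03], [0, 0, -0.05], [0, 0, -0.07], [0, 0, -0.085], [0, 0, -0.085], [0, 0, -0.085], [0, 0, -0.085]], delta_rot=[[0, 0, 0], [0, 0, 0], [0, 0, 0], [0, 0, 0], [0, 0, 0], [0, 0, 0], [0, 0, 0], [0, 0, 0], [0, 0, 0]])

```text
time: 5.7
eef_pos: [0.4612, -0.1274, 0.1142]
tcp_rot: [0.999, -0.049, -0.001, -0.0]
contact_force: [-0.9, 0.2, -3.2]
opening: 0.382
```

Run:
```python
from h import *
s=ctrl.get_state();print(s["eef_pos"],s["tcp_rot"],s["contact_force"],s["wrist_torque"],s["opening"])
c=ctrl.read_camera("wrist");cv2.imwrite("pics/w2.png",c["frame"][:,:,::-1])
p=np.array(s["eef_pos"]);R=Ro.from_quat(s["tcp_rot"])
# predicted rim centre: grip 2.4mm above the tcp.. (grip 21mm above tcp, rim 12 mm above grip)
r=p+R.apply([.125,0,0])+[0,0,.033];print("pred rim",r,proj(c,r,True))
for a in range(0,360,90):
    q=r+.031*np.array([np.cos(np.radians(a)),np.sin(np.radians(a)),0]);print(np.round(proj(c,q,True),1))
```

```text
[ 0.46117245 -0.12743934  0.1142307 ] [ 9.98792998e-01 -4.91040737e-02 -1.06374007e-03 -4.54046205e-04] [-0.86437777  0.18059837 -3.15771575] [0.10987399 0.45620981 0.01198384] 0.38150548609887613
pred rim [ 0.58556936 -0.13970042  0.14695951] (np.float64(601.5491770911524), np.float64(330.4264287252651))
[644.6 317.4]
[614.7 263.7]
[547.5 344.5]
[585.8 386.5]
```

View pics/w2.png

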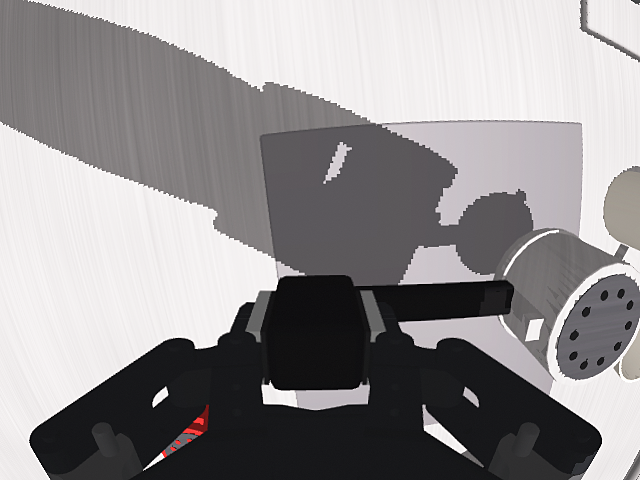

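Cup is held level: rim ring about (548–640, 262–381), close to prediction. Now I check the rim in the two fixed views.

```bash
cat >> h.py <<'E'
def tri(a,b):
    o1,d1=a;o2,d2=b;d1=d1/np.linalg.norm(d1);d2=d2/np.linalg.norm(d2)
    x=np.linalg.lstsq(np.stack([d1,-d2],1),o2-o1,rcond=None)[0]
    p,q=o1+d1*x[0],o2+d2*x[1];return (p+q)/2,np.linalg.norm(p-q)
def dark(c,p,th,w=16):
    u,v=map(int,proj(c,p));f=c["frame"][v-w:v+w,u-w:u+w].astype(int)
    k=(f.max(2)<th).astype(np.uint8);N,l,st,ce=cv2.connectedComponentsWithStats(k)
    i=l[w,w] or 1+np.argmax(st[1:,4]);return ce[i]+[u-w,v-w],st[i]
E
python3 - <<'E'
from h import *
t=ctrl.read_camera("top");s=ctrl.read_camera("side");p=[.5856,-.1397,.147]
a,sa=dark(t,p,80);b,sb=dark(s,p,110);print(a,sa,b,sb,proj(t,p),proj(s,p))
print(tri(ray(t,*a),ray(s,*b)),plane(t,*a,.147))
E
```

```text
[383.65306122 221.37142857] [  7   8  18  18 245] [363.4180602  274.46488294] [  5  10  24  16 299] (np.float64(384.41317319672237), np.float64(221.11131255064737)) (np.float64(363.53609609005184), np.float64(273.83989588410395))
(array([ 0.58564807, -0.13814297,  0.1435374 ]), np.float64(0.00020080771310968583)) [ 0.58491029 -0.1377464   0.147     ]
```

```bash
cat >> h.py <<'E'
A=np.array([.6433,.121])
def tcp(yaw,z,ax=A):  # tcp for the cup's axis on ax
    a=np.radians(yaw);u=np.array([np.cos(a),np.sin(a)]);l=np.array([-u[1],u[0]])
    return [*(ax-.1245*u-.0015*l),z]
E
python3 - <<'E'
from h import *
for y in(-9,-13): go(tcp(y,.09,A-[0,.07*(y==-9)]),y)
for y in range(-18,-61,-6): go(tcp(y,.09),y)
go(tcp(-60,.09),-60)
E
```

```text
lin [0.0391, -0.2014, 0.0246] rot [-0.03, 0.08, 3.37]
lin [0.0329, -0.2797, 0.0247] rot [-0.03, 0.08, 7.37]
lin [0.0346, -0.2904, 0.0247] rot [-0.02, 0.08, 12.37]
lin [0.0379, -0.303, 0.0247] rot [-0.02, 0.09, 18.37]
lin [0.0425, -0.3152, 0.0247] rot [-0.01, 0.09, 24.37]
lin [0.0484, -0.3269, 0.0247] rot [-0.01, 0.09, 30.37]
lin [0.0554, -0.3378, 0.0247] rot [-0.0, 0.09, 36.37]
lin [0.0636, -0.348, 0.0247] rot [0.0, 0.09, 42.37]
lin [0.0727, -0.3573, 0.0247] rot [0.01, 0.09, 48.37]
lin [0.0828, -0.3655, 0.0247] rot [0.01, 0.09, 54.37]
lin [0.0828, -0.3655, 0.0247] rot [0.01, 0.09, 54.37]
```

>>> step_arm(gripper=[1, 1, 1, 1, 1, 1, 1, 1, 1, 1, 1, 1, 1, 1, 1, 1, 1, 1, 1, 1], linear=[[0.004, -0.02, 0.006], [0.012, -0.06, 0.012], [0.022, -0.11, 0.018], [0.032, -0.16, 0.025], [0.039, -0.2, 0.025], [0.037, -0.23, 0.025], [0.034, -0.258, 0.025], [0.033, -0.28, 0.025], [0.0346, -0.2904, 0.025], [0.038, -0.303, 0.025], [0.0425, -0.315, 0.025], [0.0485, -0.327, 0.025], [0.0555, -0.338, 0.025], [0.0635, -0.348, 0.025], [0.0725, -0.357, 0.025], [0.083, -0.3655, 0.025], [0.083, -0.3655, 0.025], [0.083, -0.3655, 0.025], [0.083, -0.3655, 0.025], [0.083, -0.3655, 0.025]], delta_rot=[[0, 0, 0], [0, 0, 1], [0, 0, 2], [0, 0, 3], [0, 0, 3.5], [0, 0, 5], [0, 0, 6], [0, 0, 7.5], [0, 0, 12.5], [0, 0, 18.5], [0, 0, 24.5], [0, 0, 30.5], [0, 0, 36.5], [0, 0, 42.5], [0, 0, 48.5], [0, 0, 54.5], [0, 0, 54.5], [0, 0, 54.5], [0, 0, 54.5], [0, 0, 54.5]])

```text
time: 8.35
eef_pos: [0.5802, 0.2276, 0.0903]
tcp_rot: [0.865, -0.501, -0.0, -0.0]
contact_force: [0.3, -0.2, -3.9]
opening: 0.384
```

Run:
```python
from h import *
s=ctrl.get_state();print(s["eef_pos"],Ro.from_quat(s["tcp_rot"]).as_matrix()[:,0],s["contact_force"],s["wrist_torque"],s["qpos"])
go(tcp(-60,.09),-60)
c=ctrl.read_camera("side");w=ctrl.read_camera("wrist")
m=np.zeros((600,800,3),np.uint8);m[:600,:400]=cv2.resize(c["frame"][100:250,310:410,::-1],(400,600),interpolation=2)
m[:300,400:]=cv2.resize(w["frame"][:,:,::-1],(400,300));m[300:,400:]=cv2.resize(ctrl.read_camera("top")["frame"][130:250,220:380,::-1],(400,300))
cv2.imwrite("pics/m2.png",m)
```

```text
[0.58016798 0.22762609 0.09033642] [ 4.98110941e-01 -8.67113291e-01 -1.76277718e-04] [ 0.26714189 -0.19175582 -3.85107292] [0.37417212 0.30375617 0.05244294] [2.11203543e-01 3.22485417e-01 1.80677130e+00 2.05743021e-04
 1.01236909e+00 1.26047200e+00]
lin [-0.0006, 0.0001, 0.0003] rot [-0.0, 0.01, -0.12]
```

View pics/m2.png

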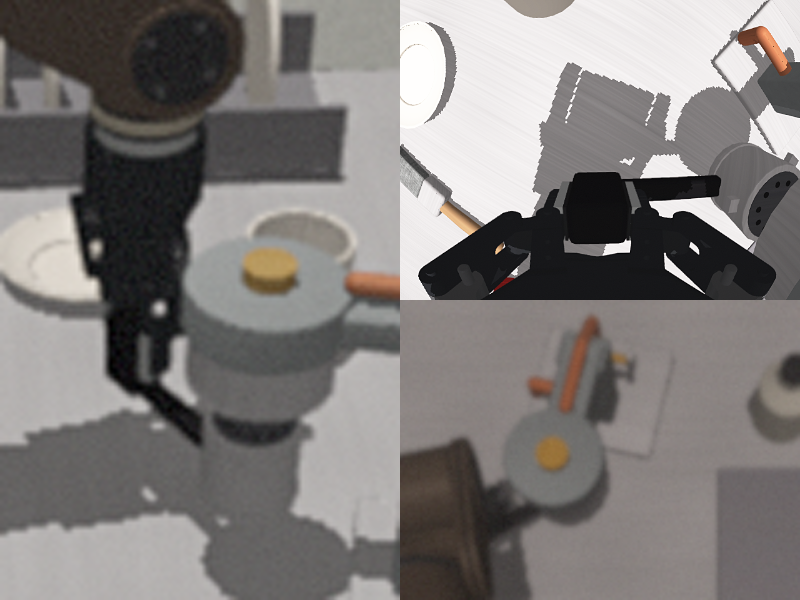

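Run:
```python
from h import *
c=ctrl.read_camera("side")
for z in(.23,.226,.17,.15,.123,.09,.063): 
    u,v=proj(c,[*A,z]);print(z,(u-310)*4,(v-100)*4)
g=c["frame"].astype(int).sum(2)//3
for v in(212,215,218,221,195,192): print(v,g[v,350:402].tolist())
```

```text
0.23 267.75023340148823 268.9858586520364
0.226 267.2232900565675 274.7733004167467
0.17 260.0976591628005 353.0344156428987
0.15 257.66148256029624 379.7910496367581
0.123 254.45821329157866 414.9726958765
0.09 250.6708119008465 456.5698907167582
0.063 247.67164485388275 489.5098733434522
212 [102, 101, 103, 101, 99, 100, 102, 103, 106, 95, 92, 90, 94, 97, 98, 101, 99, 100, 100, 103, 103, 104, 103, 99, 97, 95, 97, 98, 103, 100, 96, 98, 96, 95, 108, 149, 175, 179, 177, 176, 177, 177, 176, 176, 176, 177, 177, 176, 176, 174, 174, 174]
215 [100, 97, 100, 100, 101, 100, 98, 101, 102, 99, 94, 91, 93, 97, 98, 102, 101, 102, 97, 101, 99, 99, 103, 102, 104, 100, 103, 99, 101, 96, 99, 100, 96, 90, 123, 171, 180, 176, 175, 175, 177, 177, 175, 176, 175, 175, 174, 176, 176, 176, 176, 173]
218 [99, 100, 101, 98, 97, 98, 98, 101, 101, 102, 91, 92, 93, 95, 95, 98, 102, 98, 99, 103, 103, 104, 100, 100, 103, 105, 100, 104, 101, 98, 101, 96, 98, 97, 133, 175, 179, 175, 177, 177, 177, 177, 179, 176, 177, 176, 178, 176, 178, 176, 177, 176]
221 [97, 99, 102, 98, 99, 100, 97, 98, 96, 93, 92, 94, 97, 95, 95, 101, 100, 102, 103, 105, 101, 105, 104, 104, 104, 103, 103, 102, 101, 99, 99, 97, 95, 94, 128, 174, 180, 178, 179, 178, 178, 178, 177, 177, 178, 179, 180, 177, 178, 178, 177, 178]
195 [114, 173, 183, 180, 181, 176, 151, 110, 94, 92, 92, 93, 101, 100, 98, 96, 99, 100, 101, 102, 98, 99, 100, 102, 100, 105, 103, 103, 101, 102, 101, 103, 101, 103, 100, 100, 99, 100, 99, 96, 97, 93, 101, 139, 177, 180, 179, 181, 182, 182, 180, 181]
192 [42, 76, 131, 172, 180, 173, 125, 93, 92, 93, 94, 95, 100, 100, 103, 95, 95, 93, 90, 83, 84, 82, 85, 82, 83, 82, 78, 78, 74, 82, 75, 82, 80, 81, 77, 84, 89, 87, 90, 94, 96, 95, 92, 122, 169, 180, 184, 183, 182, 181, 181, 180]
```

>>> step_arm(gripper=[1, 1, 1, 1, 1, 1, 1], linear=[[0, 0, -0.004], [0, 0, -0.009], [0, 0, -0.014], [0, 0, -0.018], [0, 0, -0.021], [0, 0, -0.024], [0, 0, -0.024]], delta_rot=[[0, 0, 0], [0, 0, 0], [0, 0, 0], [0, 0, 0], [0, 0, 0], [0, 0, 0], [0, 0, 0]])

```text
time: 9.43
eef_pos: [0.5806, 0.2278, 0.1146]
tcp_rot: [0.865, -0.501, 0.0, -0.0]
contact_force: [-0.4, 0.4, -3.8]
opening: 0.388
```

>>> step_arm(gripper=[1, 1, 1, 1], linear=[[0, 0, -0.002], [0, 0, -0.004], [0, 0, -0.005], [0, 0, -0.005]], delta_rot=[[0, 0, 0], [0, 0, 0], [0, 0, 0], [0, 0, 0]])

```text
time: 9.93
eef_pos: [0.5805, 0.2278, 0.1195]
tcp_rot: [0.865, -0.501, 0.0, -0.0]
contact_force: [-0.4, -0.1, -5.3]
opening: 0.389
```

>>> step_arm(gripper=[1, 1, 1], linear=[[0, 0, -0.001], [0, 0, -0.002], [0, 0, -0.002]], delta_rot=[[0, 0, 0], [0, 0, 0], [0, 0, 0]])

```text
time: 10.3
eef_pos: [0.5805, 0.2278, 0.1215]
tcp_rot: [0.865, -0.501, 0.0, -0.0]
contact_force: [-0.1, -0.6, -3.4]
opening: 0.383
```

Run:
```python
from h import *
s=ctrl.get_state();print(s["eef_pos"],s["contact_force"],s["wrist_torque"],s["opening"])
c=ctrl.read_camera("side");w=ctrl.read_camera("wrist")
m=np.zeros((480,800,3),np.uint8);m[:480,:320]=cv2.resize(c["frame"][130:250,325:405,::-1],(320,480),interpolation=2)
m[:,320:]=cv2.resize(w["frame"][240:,400:,::-1],(480,480))
cv2.imwrite("pics/m3.png",m)
```

```text
[0.58050571 0.22781742 0.12148399] [-0.1201657  -0.55990326 -3.43144142] [0.4020732  0.23625063 0.03397558] 0.3830303063444547
```

View pics/m3.png

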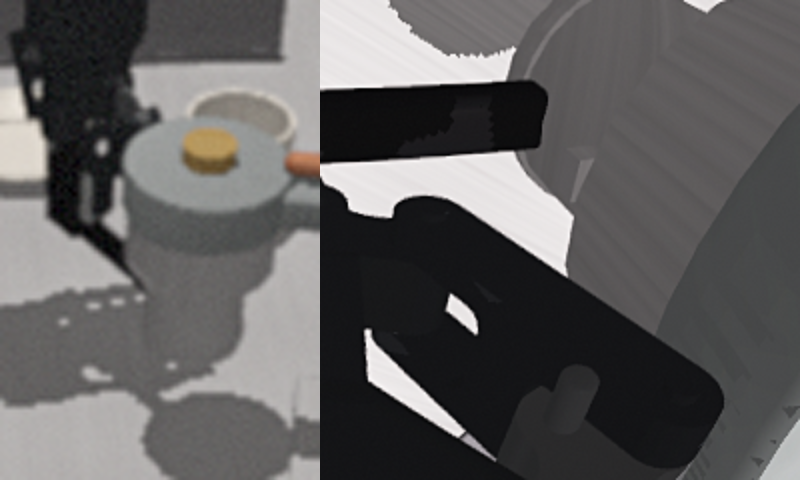

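Bowl is at the collar mouth, centred, with no contact force beyond the weight. Feeling upward.

>>> step_arm(gripper=[1, 1, 1], linear=[[0, 0, -0.001], [0, 0, -0.002], [0, 0, -0.002]], delta_rot=[[0, 0, 0], [0, 0, 0], [0, 0, 0]])

```text
time: 10.78
eef_pos: [0.5805, 0.2278, 0.1235]
tcp_rot: [0.865, -0.501, 0.0, -0.0]
contact_force: [-0.7, 0.3, -4.7]
opening: 0.385
```

>>> step_arm(gripper=[1, 1, 1], linear=[[0, 0, -0.001], [0, 0, -0.002], [0, 0, -0.002]], delta_rot=[[0, 0, 0], [0, 0, 0], [0, 0, 0]])

```text
time: 11.15
eef_pos: [0.5805, 0.2278, 0.1255]
tcp_rot: [0.865, -0.501, 0.0, -0.0]
contact_force: [-0.6, -0.3, -4.4]
opening: 0.383
```

>>> step_arm(gripper=[1, 1, 1], linear=[[0, 0, -0.001], [0, 0, -0.002], [0, 0, -0.002]], delta_rot=[[0, 0, 0], [0, 0, 0], [0, 0, 0]])

```text
time: 11.52
eef_pos: [0.5805, 0.2278, 0.1275]
tcp_rot: [0.865, -0.501, 0.0, -0.0]
contact_force: [-0.0, 0.5, -4.2]
opening: 0.386
```

>>> step_arm(gripper=[1, 1, 1], linear=[[0, 0, -0.001], [0, 0, -0.002], [0, 0, -0.002]], delta_rot=[[0, 0, 0], [0, 0, 0], [0, 0, 0]])

```text
time: 11.9
eef_pos: [0.5805, 0.2278, 0.1295]
tcp_rot: [0.865, -0.501, 0.0, -0.0]
contact_force: [0.2, 0.0, -4.1]
opening: 0.383
```

>>> step_arm(gripper=[1, 1, 1], linear=[[0, 0, -0.001], [0, 0, -0.002], [0, 0, -0.002]], delta_rot=[[0, 0, 0], [0, 0, 0], [0, 0, 0]])

```text
time: 12.28
eef_pos: [0.5805, 0.2278, 0.1315]
tcp_rot: [0.865, -0.501, 0.0, -0.0]
contact_force: [0.9, 0.1, -3.5]
opening: 0.382
```

```bash
cat > r.py <<'E'
from h import *
F=[]
for i in range(4):
    ctrl.read_camera("wrist");s=ctrl.get_state();R=Ro.from_quat(s["tcp_rot"])
    F.append(np.r_[R.inv().apply(s["contact_force"]),R.inv().apply(s["wrist_torque"])])
x=R.as_matrix()[:,0];yw=np.degrees(np.arctan2(x[1],x[0]))
print(s["time"],np.round(s["eef_pos"],4),"yaw",round(yw,2),"F,M in tool axes",np.round(np.mean(F,0),3),np.round(np.std(F,0),2),"rim xy",np.round(s["eef_pos"][:2]*2-np.array(tcp(yw,0,s["eef_pos"][:2])[:2]),4))
E
python3 r.py
```

```text
12.475 [0.5804 0.2278 0.1313] yaw -60.13 F,M in tool axes [ 0.057 -0.478  3.954  0.01  -0.469 -0.004] [0.73 0.31 0.69 0.03 0.02 0.04] rim xy [0.6437 0.1205]
```

>>> step_arm(gripper=[1, 1, 1], linear=[[0, 0, -0.001], [0, 0, -0.002], [0, 0, -0.002]], delta_rot=[[0, 0, 0], [0, 0, 0], [0, 0, 0]])

```text
time: 12.85
eef_pos: [0.5805, 0.2278, 0.1335]
tcp_rot: [0.865, -0.501, 0.0, -0.0]
contact_force: [1.0, 0.3, -3.6]
opening: 0.383
```

>>> step_arm(gripper=[1, 1, 1], linear=[[0, 0, -0.001], [0, 0, -0.002], [0, 0, -0.002]], delta_rot=[[0, 0, 0], [0, 0, 0], [0, 0, 0]])

```text
time: 13.22
eef_pos: [0.5805, 0.2278, 0.1355]
tcp_rot: [0.865, -0.501, 0.0, -0.0]
contact_force: [0.3, 0.4, -4.4]
opening: 0.38
```

```bash
python3 r.py
```

```text
13.425 [0.5804 0.2278 0.1353] yaw -60.13 F,M in tool axes [-0.262  0.376  4.317 -0.008 -0.48   0.01 ] [0.4  0.57 0.44 0.03 0.03 0.04] rim xy [0.6437 0.1205]
```

>>> step_arm(gripper=[1, 1, 1], linear=[[0, 0, -0.001], [0, 0, -0.002], [0, 0, -0.002]], delta_rot=[[0, 0, 0], [0, 0, 0], [0, 0, 0]])

```text
time: 13.8
eef_pos: [0.5805, 0.2278, 0.1375]
tcp_rot: [0.865, -0.501, 0.0, -0.0]
contact_force: [-0.3, 0.1, -4.0]
opening: 0.388
```

```bash
python3 r.py
```

```text
14.0 [0.5804 0.2278 0.1373] yaw -60.13 F,M in tool axes [-0.165  0.099  4.281  0.012 -0.464  0.024] [0.35 0.35 0.41 0.02 0.02 0.02] rim xy [0.6437 0.1206]
```

>>> step_arm(gripper=[1, 1, 1], linear=[[0, 0, -0.001], [0, 0, -0.002], [0, 0, -0.002]], delta_rot=[[0, 0, 0], [0, 0, 0], [0, 0, 0]])

```text
time: 14.38
eef_pos: [0.5805, 0.2278, 0.1396]
tcp_rot: [0.865, -0.501, 0.0, -0.0]
contact_force: [-0.9, -0.0, -3.1]
opening: 0.381
```

```bash
python3 r.py
```

```text
14.575 [0.5804 0.2278 0.1393] yaw -60.13 F,M in tool axes [ 0.251  0.09   3.996  0.024 -0.439 -0.   ] [0.3  0.18 0.77 0.02 0.03 0.03] rim xy [0.6437 0.1205]
```

>>> step_arm(gripper=[1, 1, 1], linear=[[0, 0, -0.001], [0, 0, -0.002], [0, 0, -0.002]], delta_rot=[[0, 0, 0], [0, 0, 0], [0, 0, 0]])

```text
time: 14.95
eef_pos: [0.5803, 0.2278, 0.1411]
tcp_rot: [0.865, -0.501, -0.0, 0.0]
contact_force: [0.1, 0.1, -5.0]
opening: 0.385
```

```bash
python3 r.py
```

```text
15.15 [0.5803 0.2278 0.1412] yaw -60.13 F,M in tool axes [ 0.425 -0.424  5.079  0.043 -0.569 -0.019] [0.18 0.29 0.23 0.02 0.02 0.02] rim xy [0.6436 0.1206]
```

>>> step_arm(gripper=[1, 1, 1], linear=[[0, 0, -0.001], [0, 0, -0.002], [0, 0, -0.002]], delta_rot=[[0, 0, 0], [0, 0, 0], [0, 0, 0]])

```text
time: 15.52
eef_pos: [0.5802, 0.2278, 0.1429]
tcp_rot: [0.865, -0.501, -0.0, 0.0]
contact_force: [1.7, -0.6, -7.9]
opening: 0.387
```

```bash
python3 r.py
```

```text
15.725 [0.5802 0.2278 0.143 ] yaw -60.13 F,M in tool axes [ 1.203 -1.581  8.073  0.205 -0.742 -0.144] [0.47 0.31 0.31 0.03 0.02 0.04] rim xy [0.6435 0.1206]
```

>>> step_arm(gripper=[1, 1, 1], linear=[[0, 0, -0.001], [0, 0, -0.001], [0, 0, -0.001]], delta_rot=[[0, 0, 0], [0, 0, 0], [0, 0, 0]])

```text
time: 16.1
eef_pos: [0.5803, 0.2278, 0.1442]
tcp_rot: [0.865, -0.501, -0.0, 0.0]
contact_force: [1.5, -0.7, -9.0]
opening: 0.38
```

```bash
python3 r.py
```

```text
16.3 [0.5803 0.2278 0.1442] yaw -60.14 F,M in tool axes [ 0.775 -1.089  8.675  0.147 -0.83  -0.13 ] [0.48 0.39 0.17 0.03 0.04 0.01] rim xy [0.6435 0.1205]
```

>>> step_arm(gripper=[1, 1, 1, 1], linear=[[0, 0, -0.001], [0, 0, -0.002], [0, 0, -0.003], [0, 0, -0.003]], delta_rot=[[0, 0, 0], [0, 0, 0], [0, 0, 0], [0, 0, 0]])

```text
time: 16.8
eef_pos: [0.5802, 0.2278, 0.1471]
tcp_rot: [0.865, -0.501, -0.0, 0.0]
contact_force: [2.4, -1.2, -10.2]
opening: 0.383
```

```bash
python3 r.py
```

```text
17.0 [0.5802 0.2278 0.1471] yaw -60.14 F,M in tool axes [ 1.159 -1.482 10.642  0.176 -0.961 -0.138] [0.36 0.51 0.39 0.04 0.01 0.04] rim xy [0.6435 0.1205]
```

>>> step_arm(gripper=[1, 1, 1, 1], linear=[[0, 0, -0.001], [0, 0, -0.002], [0, 0, -0.003], [0, 0, -0.003]], delta_rot=[[0, 0, 0], [0, 0, 0], [0, 0, 0], [0, 0, 0]])

```text
time: 17.5
eef_pos: [0.5802, 0.2278, 0.1501]
tcp_rot: [0.865, -0.501, -0.0, 0.0]
contact_force: [2.0, -1.7, -13.1]
opening: 0.383
```

```bash
python3 r.py
python3 - <<'E'
from h import *
for y in(-62,-58,-56,-54,-52,-50,-48,-44,-40): print(y,end=' ');s=ctrl.get_state();go(tcp(y,s["eef_pos"][2]),y)
E
```

```text
17.7 [0.5802 0.2278 0.1501] yaw -60.14 F,M in tool axes [ 1.466 -1.356 12.009  0.199 -1.129 -0.158] [0.55 0.2  0.37 0.01 0.02 0.03] rim xy [0.6435 0.1206]
-62 lin [-0.0005, -0.0041, -0.0] rot [0.03, 0.02, 1.86]
-58 lin [-0.0003, 0.0046, 0.0] rot [0.03, 0.02, -2.14]
-56 lin [-0.0, 0.0089, 0.0] rot [0.03, 0.02, -4.14]
-54 lin [0.0004, 0.0133, 0.0] rot [0.03, 0.02, -6.14]
-52 lin [0.001, 0.0176, 0.0] rot [0.03, 0.02, -8.14]
-50 lin [0.0017, 0.0218, 0.0] rot [0.03, 0.02, -10.14]
-48 lin [0.0026, 0.0261, 0.0] rot [0.02, 0.02, -12.14]
-44 lin [0.0048, 0.0345, 0.0] rot [0.02, 0.02, -16.14]
-40 lin [0.0076, 0.0427, 0.0] rot [0.02, 0.02, -20.14]
```

>>> step_arm(gripper=[1, 1, 1, 1, 1, 1], linear=[[0.0001, 0.0043, 0], [0.0004, 0.0087, 0], [0.0008, 0.013, 0], [0.0014, 0.0173, 0], [0.0021, 0.0216, 0], [0.0021, 0.0216, 0]], delta_rot=[[0, 0, -2], [0, 0, -4], [0, 0, -6], [0, 0, -8], [0, 0, -10], [0, 0, -10]])

```text
time: 18.45
eef_pos: [0.5618, 0.2156, 0.1502]
tcp_rot: [0.906, -0.423, -0.001, 0.0]
contact_force: [0.3, 1.9, -11.5]
opening: 0.382
```

```bash
python3 r.py
```

```text
18.65 [0.5619 0.2157 0.15  ] yaw -50.14 F,M in tool axes [-1.912 -0.694 12.35   0.141 -1.669 -0.099] [0.75 0.11 0.71 0.03 0.06 0.01] rim xy [0.6428 0.1211]
```

>>> step_arm(gripper=[1, 1, 1, 1, 1, 1], linear=[[0.0001, 0.0043, 0], [0.0004, 0.0087, 0], [0.0008, 0.013, 0], [0.0014, 0.0173, 0], [0.0021, 0.0216, 0], [0.0021, 0.0216, 0]], delta_rot=[[0, 0, -2], [0, 0, -4], [0, 0, -6], [0, 0, -8], [0, 0, -10], [0, 0, -10]])

```text
time: 19.4
eef_pos: [0.5469, 0.1997, 0.1501]
tcp_rot: [0.939, -0.343, -0.001, 0.0]
contact_force: [-0.7, 2.6, -11.8]
opening: 0.386
```

```bash
python3 r.py
```

```text
19.6 [0.547  0.1998 0.15  ] yaw -40.16 F,M in tool axes [-1.742 -0.856 12.356  0.103 -1.675 -0.101] [0.2  0.29 0.63 0.02 0.03 0.02] rim xy [0.6431 0.1207]
```

>>> step_arm(gripper=[1, 1, 1, 1, 1, 1], linear=[[0.0001, 0.0043, 0], [0.0004, 0.0087, 0], [0.0008, 0.013, 0], [0.0014, 0.0173, 0], [0.0021, 0.0216, 0], [0.0021, 0.0216, 0]], delta_rot=[[0, 0, -2], [0, 0, -4], [0, 0, -6], [0, 0, -8], [0, 0, -10], [0, 0, -10]])

```text
time: 20.35
eef_pos: [0.5349, 0.1817, 0.1502]
tcp_rot: [0.966, -0.26, -0.0, 0.0]
contact_force: [-1.0, 1.5, -12.1]
opening: 0.38
```

```bash
python3 r.py
```

```text
20.55 [0.535  0.1818 0.1502] yaw -30.15 F,M in tool axes [-1.374 -0.532 12.059  0.107 -1.554 -0.073] [0.27 0.71 0.58 0.04 0.02 0.04] rim xy [0.6434 0.1205]
```

>>> step_arm(gripper=[1, 1, 1, 1, 1], linear=[[0.0001, 0.0043, 0], [0.0004, 0.0087, 0], [0.0006, 0.0108, 0], [0.0008, 0.013, 0], [0.0008, 0.013, 0]], delta_rot=[[0, 0, -2], [0, 0, -4], [0, 0, -5], [0, 0, -6], [0, 0, -6]])

```text
time: 21.18
eef_pos: [0.5293, 0.1702, 0.1503]
tcp_rot: [0.978, -0.209, -0.0, 0.0]
contact_force: [-0.6, 1.4, -12.4]
opening: 0.382
```

```bash
python3 r.py
```

```text
21.375 [0.5293 0.1702 0.1503] yaw -24.14 F,M in tool axes [-1.352 -0.919 11.67   0.106 -1.53  -0.098] [0.63 0.29 0.22 0.02 0.02 0.03] rim xy [0.6435 0.1206]
```

>>> step_arm(gripper=[1, 1, 1, 1, 1], linear=[[0, 0, 0.0008], [0, 0, 0.0016], [0, 0, 0.0024], [0, 0, 0.003], [0, 0, 0.003]], delta_rot=[[0, 0, 0], [0, 0, 0], [0, 0, 0], [0, 0, 0], [0, 0, 0]])

```text
time: 22.0
eef_pos: [0.5294, 0.1703, 0.1485]
tcp_rot: [0.978, -0.209, 0.0, 0.0]
contact_force: [-5.9, 0.6, -6.3]
opening: 0.383
```

```bash
python3 r.py
```

```text
22.2 [0.5294 0.1703 0.1485] yaw -24.14 F,M in tool axes [-6.318  1.199  6.583 -0.175 -1.519  0.095] [0.57 0.49 0.29 0.04 0.04 0.02] rim xy [0.6436 0.1208]
```

>>> step_arm(gripper=[1, 1, 1, 1, 1, 1, 1, 1, 1], linear=[[0, 0, -0.0015], [0, 0, -0.003], [0, 0, -0.003], [0.0001, 0.0022, -0.003], [0.0001, 0.0043, -0.003], [0.0002, 0.0065, -0.003], [0.0004, 0.0087, -0.003], [0.0006, 0.0108, -0.003], [0.0006, 0.0108, -0.003]], delta_rot=[[0, 0, 0], [0, 0, 0], [0, 0, 0], [0, 0, -1], [0, 0, -2], [0, 0, -3], [0, 0, -4], [0, 0, -5], [0, 0, -5]])

```text
time: 23.32
eef_pos: [0.5255, 0.16, 0.1504]
tcp_rot: [0.986, -0.166, 0.0, 0.0]
contact_force: [-0.5, 1.9, -12.1]
opening: 0.379
```

```bash
python3 r.py
```

```text
23.525 [0.5255 0.1601 0.1503] yaw -19.13 F,M in tool axes [-0.633 -1.069 12.423  0.178 -1.524 -0.104] [0.39 0.21 0.57 0.03 0.03 0.  ] rim xy [0.6436 0.1207]
```

>>> step_arm(gripper=[1, 1, 1, 1, 1], linear=[[0, 0, 0.0008], [0, 0, 0.0016], [0, 0, 0.0024], [0, 0, 0.0028], [0, 0, 0.0028]], delta_rot=[[0, 0, 0], [0, 0, 0], [0, 0, 0], [0, 0, 0], [0, 0, 0]])

```text
time: 24.15
eef_pos: [0.5256, 0.1602, 0.1483]
tcp_rot: [0.986, -0.166, 0.0, -0.0]
contact_force: [-4.4, 0.9, -6.1]
opening: 0.382
```

```bash
python3 r.py
```

```text
24.35 [0.5256 0.1602 0.1482] yaw -19.14 F,M in tool axes [-4.665  0.662  6.113 -0.083 -1.489  0.074] [0.47 0.46 0.51 0.03 0.02 0.01] rim xy [0.6437 0.1208]
```

>>> step_arm(gripper=[1, 1, 1, 1, 1, 1, 1, 1, 1], linear=[[0, 0, -0.0015], [0, 0, -0.0028], [0, 0, -0.0028], [0.0001, 0.0022, -0.0028], [0.0001, 0.0043, -0.0028], [0.0002, 0.0065, -0.0028], [0.0004, 0.0087, -0.0028], [0.0006, 0.0108, -0.0028], [0.0006, 0.0108, -0.0028]], delta_rot=[[0, 0, 0], [0, 0, 0], [0, 0, 0], [0, 0, -1], [0, 0, -2], [0, 0, -3], [0, 0, -4], [0, 0, -5], [0, 0, -5]])

```text
time: 25.48
eef_pos: [0.5224, 0.1496, 0.1503]
tcp_rot: [0.992, -0.123, -0.0, 0.0]
contact_force: [0.1, 2.2, -12.7]
opening: 0.384
```

```bash
python3 r.py
```

```text
25.675 [0.5224 0.1497 0.1503] yaw -14.13 F,M in tool axes [-0.558 -1.158 12.556  0.195 -1.505 -0.125] [0.28 0.39 0.54 0.02 0.05 0.01] rim xy [0.6435 0.1208]
```

>>> step_arm(gripper=[1, 1, 1, 1, 1], linear=[[0, 0, 0.0008], [0, 0, 0.0016], [0, 0, 0.0024], [0, 0, 0.0028], [0, 0, 0.0028]], delta_rot=[[0, 0, 0], [0, 0, 0], [0, 0, 0], [0, 0, 0], [0, 0, 0]])

```text
time: 26.3
eef_pos: [0.5224, 0.1497, 0.1476]
tcp_rot: [0.992, -0.123, -0.0, 0.0]
contact_force: [-1.5, 0.9, -10.5]
opening: 0.377
```

```bash
python3 r.py
```

```text
26.5 [0.5224 0.1497 0.1475] yaw -14.13 F,M in tool axes [-2.677 -0.099 10.876  0.068 -1.559 -0.04 ] [0.11 0.11 0.38 0.03 0.02 0.01] rim xy [0.6435 0.1208]
```

Free this time: it dropped the full 2.8 mm with only the seal load. Continuing down.

>>> step_arm(gripper=[1, 1, 1], linear=[[0, 0, 0.0006], [0, 0, 0.0012], [0, 0, 0.0012]], delta_rot=[[0, 0, 0], [0, 0, 0], [0, 0, 0]])

```text
time: 26.88
eef_pos: [0.5225, 0.1497, 0.1463]
tcp_rot: [0.992, -0.123, -0.0, 0.0]
contact_force: [-2.8, 0.9, -8.9]
opening: 0.384
```

```bash
python3 r.py
```

```text
27.075 [0.5225 0.1497 0.1464] yaw -14.13 F,M in tool axes [-3.505 -0.39  10.184  0.069 -1.603 -0.042] [0.44 0.23 0.34 0.05 0.03 0.03] rim xy [0.6436 0.1208]
```

>>> step_arm(gripper=[1, 1, 1], linear=[[0, 0, 0.0006], [0, 0, 0.0012], [0, 0, 0.0012]], delta_rot=[[0, 0, 0], [0, 0, 0], [0, 0, 0]])

```text
time: 27.45
eef_pos: [0.5227, 0.1497, 0.1453]
tcp_rot: [0.992, -0.123, 0.0, -0.0]
contact_force: [-3.2, 1.0, -9.6]
opening: 0.38
```

```bash
python3 r.py
```

```text
27.65 [0.5227 0.1497 0.1453] yaw -14.14 F,M in tool axes [-2.616  0.092  9.277  0.028 -1.439  0.034] [0.13 0.36 0.29 0.03 0.03 0.03] rim xy [0.6438 0.1207]
```

>>> step_arm(gripper=[1, 1, 1], linear=[[0, 0, 0.0005], [0, 0, 0.001], [0, 0, 0.001]], delta_rot=[[0, 0, 0], [0, 0, 0], [0, 0, 0]])

```text
time: 28.02
eef_pos: [0.5228, 0.1497, 0.1446]
tcp_rot: [0.992, -0.123, 0.0, -0.0]
contact_force: [-3.3, 0.8, -7.4]
opening: 0.383
```

```bash
python3 r.py
```

```text
28.225 [0.5228 0.1497 0.1446] yaw -14.13 F,M in tool axes [-4.506  0.578  6.728 -0.094 -1.295  0.092] [0.23 0.28 0.18 0.02 0.03 0.03] rim xy [0.6439 0.1208]
```

>>> step_arm(gripper=[1, 1, 1], linear=[[0, 0, 0.0004], [0, 0, 0.0007], [0, 0, 0.0007]], delta_rot=[[0, 0, 0], [0, 0, 0], [0, 0, 0]])

```text
time: 28.6
eef_pos: [0.5229, 0.1498, 0.1443]
tcp_rot: [0.992, -0.123, 0.001, -0.0]
contact_force: [-5.7, 0.1, -4.8]
opening: 0.383
```

```bash
python3 r.py
python3 - <<'E'
from h import *
c=ctrl.read_camera("side");w=ctrl.read_camera("wrist")
m=np.zeros((480,800,3),np.uint8);m[:480,:320]=cv2.resize(c["frame"][130:250,325:405,::-1],(320,480),interpolation=2)
m[:360,320:]=cv2.resize(w["frame"][:,:,::-1],(480,360))
cv2.imwrite("pics/m4.png",m)
E
```

```text
28.8 [0.523  0.1497 0.1444] yaw -14.13 F,M in tool axes [-5.672  1.793  3.545 -0.154 -1.241  0.116] [0.37 0.43 0.61 0.03 0.03 0.01] rim xy [0.6441 0.1208]
```

View pics/m4.png

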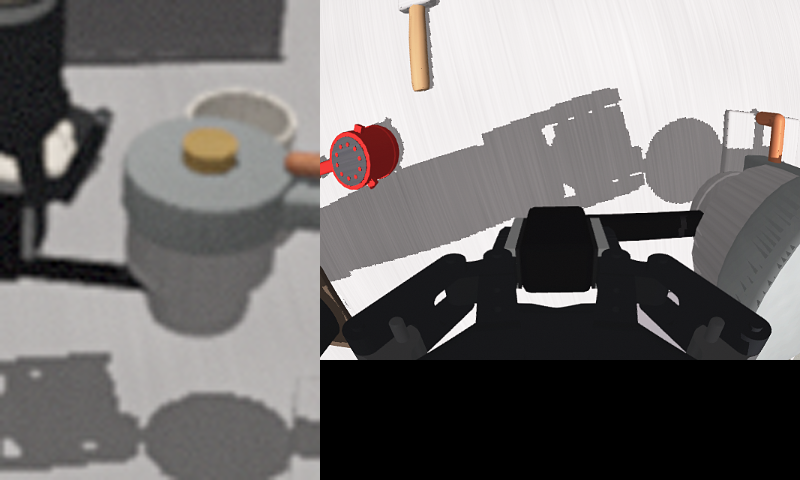

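>>> step_arm(gripper=[1, 1, 1], linear=[[-0.0002, 0, 0.0003], [-0.0003, 0, 0.0005], [-0.0003, 0, 0.0005]], delta_rot=[[0, 0, 0], [0, 0, 0], [0, 0, 0]])

```text
time: 29.28
eef_pos: [0.523, 0.1498, 0.1442]
tcp_rot: [0.992, -0.123, 0.001, -0.0]
contact_force: [-5.6, -0.1, -3.8]
opening: 0.384
```

```bash
python3 r.py
```

```text
29.475 [0.523  0.1497 0.1443] yaw -14.14 F,M in tool axes [-5.497  1.673  2.647 -0.202 -1.234  0.129] [0.41 0.39 0.6  0.02 0.04 0.01] rim xy [0.6441 0.1208]
```

>>> step_arm(gripper=[0.1, -0.1, -0.4, -1, -1, -1, -1, -1], linear=[[0, 0, 0], [0, 0, 0], [0, 0, 0], [0, 0, 0], [0, 0, 0], [0, 0, 0], [0, 0, 0], [0, 0, 0]], delta_rot=[[0, 0, 0], [0, 0, 0], [0, 0, 0], [0, 0, 0], [0, 0, 0], [0, 0, 0], [0, 0, 0], [0, 0, 0]], grip_force=20)

```text
time: 30.48
eef_pos: [0.5222, 0.1498, 0.1429]
tcp_rot: [0.992, -0.123, -0.0, 0.0]
contact_force: [-0.7, 0.2, -0.2]
opening: 1.001
```

```bash
python3 r.py
python3 - <<'E'
from h import *
c=ctrl.read_camera("side");w=ctrl.read_camera("wrist")
m=np.zeros((480,800,3),np.uint8);m[:480,:320]=cv2.resize(c["frame"][130:250,325:405,::-1],(320,480),interpolation=2)
m[:360,320:]=cv2.resize(w["frame"][:,:,::-1],(480,360))
cv2.imwrite("pics/m5.png",m)
E
```

```text
30.675 [0.5222 0.1498 0.1429] yaw -14.13 F,M in tool axes [ 0.044  0.285 -0.219 -0.03  -0.031 -0.007] [0.75 0.31 0.24 0.03 0.03 0.02] rim xy [0.6433 0.1209]
```

View pics/m5.png

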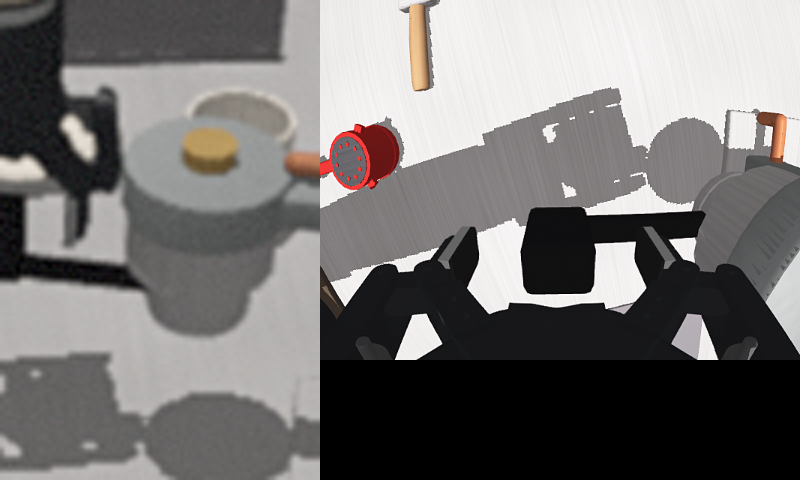

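Jaws are open with zero force, and the cup still hangs level in the collar, handle to the front. Backing off upward.

>>> step_arm(gripper=[-1, -1, -1, -1, -1, -1, -1, -1, -1], linear=[[0, 0, -0.01], [0, 0, -0.03], [0, 0, -0.05], [0, 0, -0.07], [0, 0, -0.09], [-0.02, 0, -0.11], [-0.04, 0, -0.12], [-0.04, 0, -0.12], [-0.04, 0, -0.12]], delta_rot=[[0, 0, 0], [0, 0, 0], [0, 0, 0], [0, 0, 0], [0, 0, 0], [0, 0, 0], [0, 0, 0], [0, 0, 0], [0, 0, 0]])

```text
time: 31.9
eef_pos: [0.4837, 0.1595, 0.263]
tcp_rot: [0.992, -0.123, 0.0, 0.0]
contact_force: [0.2, 1.1, 0.5]
opening: 0.997
```

```bash
python3 r.py
python3 - <<'E'
from h import *
c=ctrl.read_camera("side");w=ctrl.read_camera("wrist")
m=np.zeros((480,800,3),np.uint8);m[:480,:320]=cv2.resize(c["frame"][130:250,325:405,::-1],(320,480),interpolation=2)
m[:360,320:]=cv2.resize(w["frame"][:,:,::-1],(480,360))
cv2.imwrite("pics/m6.png",m)
# handle block yaw / height check: expected top of block with cup locked
for z in(.17,.175,.18): print(z,proj(w,[*(A+np.array(tcp(-13.4,0))[:2]-A),z],True))
E
```

```text
32.1 [0.4836 0.1593 0.2623] yaw -14.15 F,M in tool axes [-0.117  0.347  0.302 -0.02   0.001 -0.019] [0.25 0.39 0.55 0.03 0.02 0.02] rim xy [0.6047 0.1304]
0.17 (np.float64(374.31819426402234), np.float64(249.58278693121443))
0.175 (np.float64(375.4739966767766), np.float64(251.84913075385805))
0.18 (np.float64(376.67375147977407), np.float64(254.20527391072585))
```

View pics/m6.png

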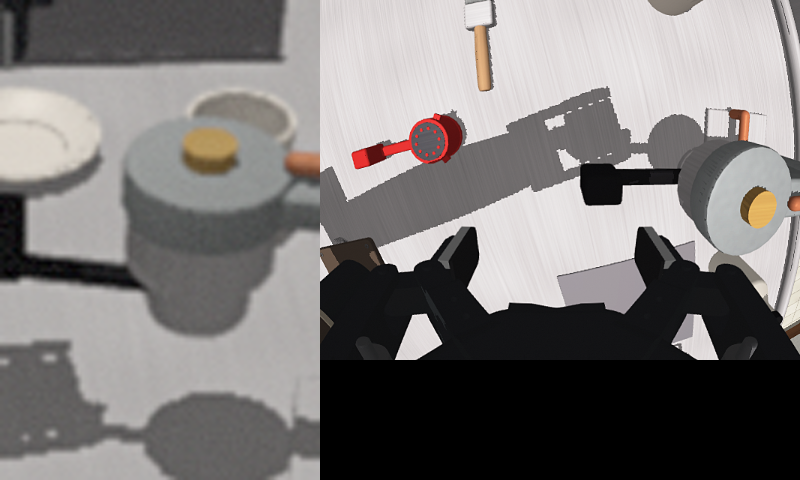

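The arm is clear. The cup hangs steady and level, and its block appears at about (373,245) in wrist pixels, where I expected it. Handing in.

```bash
python3 -c "
from plant import ctrl
print(ctrl.sign_off())"
```

```text
the job is handed in; nothing more can be done
None
```

The strainer cup is hanging in the collar on its own, level in the pictures, with its handle to the stand's front. I handed the job in at about 32 s; the robot gave no verdict.

- **Pickup:** I gripped the upright block at 120 N and lifted the cup off the mat. I brought it under the head with its yaw 47° less than the stand's.
- **Pushing up:** The seal met the cup about 7 mm higher than nominal, which is within the stated 8 mm. I pressed until the seal's push-back was about 8 N, which puts the seal roughly 9 mm up.
- **Turning:** I turned the cup home and tried letting it down at three angles. At 11.5° and 6.5° short of the front it rested on the walls. At about 1.5° short it dropped about 4 mm into the pockets.
- **Not done:** I did not push the cup against the stop. I relied on the lugs dropping in.
- **Last checks:** After I opened the jaws the measured force was about zero. The cup stayed in place, and its height and handle direction matched what I expected after the arm backed off. No bystander looked moved in the views I had; I did not measure them. No check disagreed.
- **Not measured directly:** The seal heights are worked out from force and arm height. I viewed 10 pictures in all.

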